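# Lift the strainer of eggs out of the stockpot and hold it level

## Task

The eggs in the stockpot are done: take the lid off by its knob and lay it gently, flat and right way up, in the middle of the cork trivet. Then lift the bamboo strainer with its three eggs straight up out of the pot by its wooden grip, without tipping it, and hold it still and level over the middle of the pot with its bottom a few centimetres above the rim, for at least two seconds; finish while still holding it there. Do not shift the pot, and leave the bowls, the clear box and the whisk where they are.

Things in the scene. Friction and masses are not known exactly. Their poses are not given: they have to be found in the camera images.
- pot: Loose aluminium stockpot, upright, about 1.3 kg: 200 mm outside diameter, 170 mm high, wall 3 mm, with two steel loop handles on its +y and -y sides, about 130 mm above its foot, that reach out to 139 mm from its axis. A wire steaming rack stands inside it; the strainer rests on the rack, 50 mm above the pot's foot. Origin: centre of its underside; z up.
- pot_rim (a point): Centre of the pot's open mouth, at the height of the rim (170 mm above the pot's origin).
- lid: Loose aluminium lid of the pot, about 0.3 kg: flange 206 mm in diameter over a 4 mm deep locating lip 184 mm in diameter that drops loosely into the pot's mouth; dome about 22 mm high above the underside. It starts on the pot, its underside 4 mm below the rim. Origin: centre of the underside of the lip; z up through the knob.
- lid_knob (a point): Middle of the lid's round black knob, 48 mm above the lid's origin on its axis. The knob is 34 mm in diameter and 25 mm tall (12 mm above and below this point) on a thin stem, so any closing direction will do.
- trivet: Round cork trivet fixed to the slab, 220 mm in diameter, 10 mm thick. Origin: centre of its underside, on the slab.
- trivet_top (a point): Centre of the trivet's upper face (10 mm above the slab).
- strainer: Loose round woven bamboo strainer with a steel rim, about 0.3 kg empty, in the pot under the lid: flat bottom 124 mm in diameter, rim 164 mm in diameter and 47 mm above the bottom, floor 5 mm thick. A stiff steel wire bail (5 mm wire, does not fold) rises from the rim at its +x and -x sides to a wooden grip above the middle; overall height 108 mm. Origin: centre of its underside; x along the bail and grip, z up.
- strainer_grip (a point): Middle of the strainer's wooden grip, a level bar 16 mm in diameter and 68 mm long along the strainer's x axis, 100 mm above the strainer's origin and straight above its middle. At the start it lies 20 mm below the pot's rim, under the lid. Its clear height over the eggs is about 45 mm.
- egg1: Loose brown egg, 55 mm long, 42 mm thick, about 55 g, lying in the strainer around its middle. Origin: a point on its shell, underneath at the start; x along the egg towards its blunt end.
- egg1_center (a point): Centre of that egg.
- egg2: Loose brown egg, 55 mm long, 42 mm thick, about 55 g, lying in the strainer around its middle. Origin: a point on its shell, underneath at the start; x along the egg towards its blunt end.
- egg2_center (a point): Centre of that egg.
- egg3: Loose brown egg, 55 mm long, 42 mm thick, about 55 g, lying in the strainer around its middle. Origin: a point on its shell, underneath at the start; x along the egg towards its blunt end.
- egg3_center (a point): Centre of that egg.
- bowls: Bystander: three nested white ceramic bowls, 150 mm in diameter, 106 mm high together, loose. Origin: centre of the underside.
- clearbox: Bystander: clear plastic box with a shut flip-top lid, 116 x 166 mm (its x, y), 66 mm high, loose. Origin: centre of the underside.
- whisk: Bystander: small steel whisk lying flat along its x axis, 200 mm long, up to 45 mm high and wide at the wires (+x end), loose. Origin: on the slab under its middle.
Mind the look-alikes: they are no part of the job. There is more than one size of the lid; the one meant has the size given above. Of the things that look like the trivet, take the one that is farthest to the robot's right at the start.

How it is judged (in metres and radians):
On the way, in this order (a step that is already met when the one before it is completed fails the run):
1. the lid lies flat in the middle of the trivet, right way up, let go (horizontal distance between lid and trivet below 0.04 m and z of lid in the frame of trivet_top below 0.006 m and angle between lid's own z axis and vertical below 0.08 rad and contact force between the fingers and lid below 0.1 N and linear speed of lid below 0.03 m/s), for 0.2 s.
2. the strainer with the three eggs is held level and still over the pot, clear of the rim, for two seconds (z of strainer in the frame of pot_rim above 0.01 m and horizontal distance between strainer and pot below 0.05 m and angle between strainer's own z axis and vertical below 0.1 rad and linear speed of strainer below 0.03 m/s and angular speed of strainer below 0.25 rad/s and contact force between the fingers and strainer above 1 N and contact force between strainer and pot below 0.1 N and z of egg1_center in the frame of strainer between 0.01 and 0.05 m and horizontal distance between each of egg1_center, egg2_center, egg3_center and strainer below 0.068 m and z of egg2_center in the frame of strainer between 0.01 and 0.05 m and z of egg3_center in the frame of strainer between 0.01 and 0.05 m), for 2 s.
At the end, for the whole second after the job is handed in: Fingers hold the strainer, bottom over 10 mm above the rim, within 50 mm of the pot's axis, tilt under 0.10 rad, under 30 mm/s and 0.25 rad/s, off the pot, all eggs in it; lid flat on the trivet within 40 mm of its middle, let go, at rest; pot upright, within 40 mm of its start (all of step 1 and all of step 2 and distance of pot from where it was at the start of the episode below 0.04 m and angle between pot's own z axis and vertical below 0.05 rad); the arm keeps its last pose, push and grip.
It fails at once if the strainer is tipped by more than 0.35 rad (angle between strainer's own z axis and vertical above 0.35 rad).
It fails at once if the lid is dropped or slammed on the trivet (over 40 N) (contact force between lid and trivet above 40 N).
It fails at once if the pot is shifted by more than 40 mm or tipped (distance of pot from where it was at the start of the episode above 0.04 m or angle between pot's own z axis and vertical above 0.2 rad).
It fails at once if the bowls, the clear box or the whisk are moved by more than 30 mm (distance of any of bowls, clearbox, whisk from where it was at the start of the episode above 0.03 m).
It also fails if it takes over 64 s, if anything falls off the work surface, if the arm or the gripper's body presses on something with over 40 N, if the wrist force passes 120 N, or if a joint passes its speed limit or range.

## Robot

A 7-joint arm with a two-finger parallel gripper is mounted at the origin on the work surface. World frame = base frame: x ahead of the robot, y to its left, z up, the work surface at z = 0. Lengths are in mm, angles in degrees, forces in N, time in s.
With the tool pointing down it reaches from about 400 to 900 mm from the base axis. Payload 5.6 kg.
Tool frame: the origin (TCP) lies at the very end of the fingers, on their centre line; the grasp point (between the pads) lies 19 mm behind it (ctrl.tcp_to_grasp is the distance from the TCP to the grasp point, in mm); z points along the fingers, y is the line along which they close (so a half turn about z gives the same grasp; the last joint's range is limited). The gripper opens to 92 mm and grips with 3 to 60 N. Pads are 20 mm wide; open, the fingers measure 128 mm over their backs; the gripper's body (75 mm by 189 mm) begins 69 mm behind the grasp point.
Start: joints at [64.744, 26.786, -0.665, 91.828, 0.344, 61.387, -3.226], TCP at [251.765, -599.269, 214.592] pointing down, gripper open.
Joint ranges: [-144.91, 144.91], [-17.63, 115.5], [-89.93, 88.59], [15.96, 139.68], [-74.01, 254.01], [8.47, 105.57], [-167.45, 167.45]. Speed limits (degrees/s): [147.25, 147.25, 180, 180, 180, 180, 180].

## Interface

Orientations are given as a 3x3 rotation matrix whose columns are the frame's x, y, z axes.
In Python, from rig import ctrl, capture, camera_model gives the robot as it stands.
- The arm moves only by the tool apply_moves, never from a script. Its argument "motion" is a list that holds one entry, the list of rows, each a list of 5 numbers: the opening, from -1 (shut) to 1 (fully open), then the shift along the tool's x, y, z in units of 0.05 m (1.0 is 0.05 m), then the turn about the tool's z in units of 10 degrees (1.0 is 10 degrees). A call has 1 to 20 rows; each row shifts and turns the commanded pose from where the row before left it, along the tool's axes as they then stand; what a row does not reach is not made up. A row lasts 1/8 s, in which the tool goes at most 62.5 mm and 10.7 degrees, less where a joint would pass 70% of its speed; a pose out of reach is approached as far as the arm can. A call with a number of a shift or a turn outside -1 to 1 is refused whole. A call with a gripper value outside its range is refused whole. The fingers move at their own pace and stop on an object; "force" is the grip in N (left out, the last holds). Time passes only in rows, so rows that do not move let the fingers close. It gives the time, the measured TCP pose, the force, the opening and the grip force at its end, in the units of the state.
- ctrl.get_obs(): the state, without advancing time (a new reading comes with each control period).
- capture(name): name is "scene" or "top"; returns (picture, depth): 384x512x3 uint8, red, green, blue; 384x512 float32, mm along the optical axis (not along the pixel's ray), 0 where there is no reading.
- camera_model(name): a dict with "camera_matrix" (3x3 intrinsics, pixels), "rvec" (rotation vector, rad) and "tvec" (3), from world to camera coordinates, as OpenCV has them. Camera axes: x right, y down, z forward; pixel columns grow to the right and rows downward; lengths in mm; the calibration is good to about 2 mm. A picture is of the moment at which its call begins. camera_model takes no time and is no camera call.
- ctrl.hand_in(): hands the job in; it is judged then, once.
The state is a dict: "time_s": time; "joint_positions": joint angles; "dq": joint speeds; "joint_torque": joint torques, N m; "eef_pos": TCP position; "tool_rot": TCP orientation; "force": force on the tool from outside, world axes, zero at the start; "wrist_torque": the same for the moment, N m; "opening": finger opening in mm; "grasp_force": force on a finger pad.
Only numpy, scipy, OpenCV 4.12 (cv2) and the standard library are available. Lean on these libraries where they do the work, as an engineer would, in place of code of your own. Each camera call takes 0.05 s, during which the arm holds its last target. There are 200 camera calls.

## Working session

There is one attempt and no reset: what is moved stays moved. The work goes in short steps, Python scripts to look and compute and a tool call to move; the robot and the scene stay as the last step left them, time stands still between calls to the robot, and variables do not carry over. Pictures are saved under pics/ and viewed, at most 10 in all, crops included, and the job is handed in when it is done.

Besides the shell and the picture viewer there is one more tool, called after "Call:" by a JSON object that holds its "op" and its "data", one argument or row to a line. apply_moves: Moves the arm, as the interface text tells. Shifts and turns lie within -1 to 1; 1 stands for 0.05 m of shift or 10 degrees of turn. Its arguments: {"type":"object","properties":{"motion":{"type":"array","items":{"type":"array","items":{"type":"array","items":{"type":"number","minimum":-1,"maximum":1}}}},"force":{"type":"number"}},"required":["motion"]}

```bash
mkdir -p pics; cat > h.py <<'E'
import numpy as np, cv2
from rig import ctrl, capture, camera_model
def cloud(name):
    im,d=capture(name); m=camera_model(name); K=np.array(m["camera_matrix"]); R,_=cv2.Rodrigues(np.array(m["rvec"],float)); t=np.array(m["tvec"],float).ravel()
    v,u=np.mgrid[:d.shape[0],:d.shape[1]]
    P=np.stack([(u-K[0,2])/K[0,0]*d,(v-K[1,2])/K[1,1]*d,d],-1)
    W=(P-t)@R; W[d==0]=np.nan
    return im,W
def save(n,im,s=1): cv2.imwrite(f"pics/{n}.png",cv2.resize(im[...,::-1],None,fx=s,fy=s,interpolation=cv2.INTER_CUBIC))
E
python3 - <<'E'
from h import *
for n in("scene","top"):
    im,W=cloud(n); save(n+"0",im,1.5); np.savez(n+"0.npz",im=im,W=W)
o=ctrl.get_obs(); print({k:np.round(o[k],3).tolist() for k in("eef_pos","tool_rot","force","opening","time_s")})
E
```

```text
{'eef_pos': [251.513, -598.812, 213.744], 'tool_rot': [[0.922, 0.387, -0.001], [0.387, -0.922, 0.001], [-0.0, -0.002, -1.0]], 'force': [-0.53, 0.597, 0.239], 'opening': 91.91, 'time_s': 0.1}
```

View pics/scene0.png

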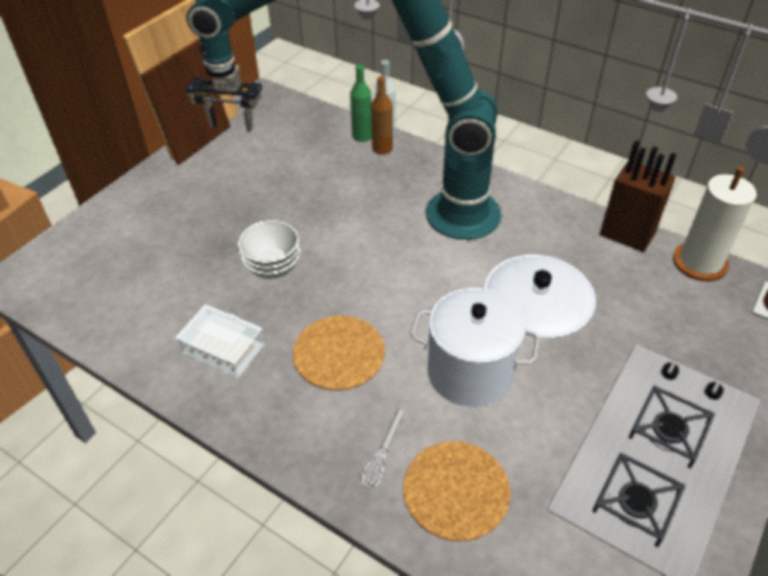

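View pics/top0.png

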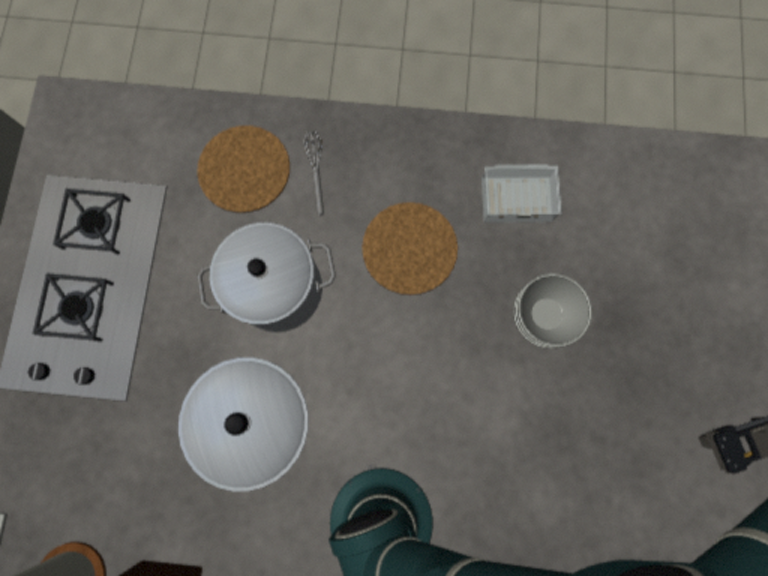

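The top view (768 px wide) shows two cork trivets, at (245,168) and (410,248). The robot's right is image right, where its gripper stands, so the one at (410,248) fits. There are two lids: one on the pot, knob at (257,267), and a bigger one on the slab, knob at (236,424). The pot's lid should measure 206 mm, which I check next.

```bash
cat > m.py <<'E'
from h import *
z=np.load("top0.npz"); im,W=z["im"],z["W"]
hsv=cv2.cvtColor(im,cv2.COLOR_RGB2HSV)
def circ(mask,n):
    c,_=cv2.findContours(mask.astype(np.uint8),0,cv2.CHAIN_APPROX_NONE)
    for k in c:
        if cv2.contourArea(k)<300: continue
        p=np.array([W[q[0][1],q[0][0]] for q in k]); m=np.zeros(mask.shape,np.uint8); cv2.drawContours(m,[k],-1,1,-1)
        q=W[m>0]; q=q[~np.isnan(q).any(1)]
        (x,y),r=cv2.minEnclosingCircle(q[:,:2].astype(np.float32))
        print(n,"centre px",k.mean(0).ravel()*1.5,"mean",q.mean(0).round(1),"circ",round(x,1),round(y,1),"diam",round(2*r,1),"zrange",np.percentile(q[:,2],[1,50,99]).round(1))
X,Y,Z=[W[...,i] for i in range(3)]
circ((hsv[...,0]>8)&(hsv[...,0]<22)&(hsv[...,1]>120)&(Z<30)&(Z>0)&(X>300),"cork")
circ((Z>155)&(Z<260)&(X>300)&(Y>-100),"potlid")
circ((Z>5)&(Z<100)&(X>100)&(X<420)&(Y>0),"biglid")
u,v=int(257/1.5),int(267/1.5)
k=(hsv[...,2]<70)&(Z>190)&(X>300); k[:v-12]=0;k[v+12:]=0;k[:,:u-12]=0;k[:,u+12:]=0
q=W[k]; print("knob",len(q),q.mean(0).round(1),np.percentile(q[:,2],[5,50,95]).round(1), "top", q[q[:,2]>np.percentile(q[:,2],95)-4].mean(0).round(1))
for n,(a,b) in dict(handleR=(332,265),handleL=(201,290),hRa=(330,250),hRb=(330,283),hLa=(204,272),hLb=(204,304)).items():
    a,b=int(a/1.5),int(b/1.5); p=W[b-3:b+4,a-3:a+4].reshape(-1,3); p=p[(p[:,2]>100)&(p[:,2]<145)]; print(n,len(p),p.mean(0).round(1) if len(p) else 0)
h=(Z>110)&(Z<145)&(X>300); vv,uu=np.where(h); q=W[h]; c=q[:,1]
for s in(1,-1):
    g=q[(c-np.median(c))*s>0]; e=g[np.argsort(-s*g[:,1])[:25]]; print("handle ext",s,e.mean(0).round(1))
# clearance heights: others
circ((Z>15)&(Z<160)&(Y<-150)&(X>150)&(X<700)&(Y>-520),"other")
save("crop",im[70:340,110:330],2.2)
E
python3 m.py
```

```text
cork centre px [409.04651163 247.6744186 ] mean [588.6  -5.7   8.9] circ 590.8 -5.5 diam 215.0 zrange [ 3.4  8.9 14.4]
cork centre px [242.85542169 167.76506024] mean [744.8 402.    8.9] circ 747.3 401.7 diam 218.5 zrange [ 3.   8.9 14.2]
potlid centre px [260.7746114  273.24870466] mean [462.  280.1 182.7] circ 465.4 282.9 diam 206.3 zrange [170.1 182.4 224.8]
biglid centre px [244.03238866 414.54048583] mean [190.7 311.7  25. ] circ 172.8 316.1 diam 283.7 zrange [ 7.2 24.4 81.8]
biglid centre px [ 73.29154079 342.63444109] mean [301.5 717.1  13.5] circ 303.2 719.6 diam 363.3 zrange [ 2.5  8.9 48.2]
knob 103 [464.3 280.1 223.5] [217.7 224.2 227.3] top [465.2 281.8 225.2]
handleR 21 [504.  153.5 134.3]
handleL 22 [426.4 409.7 133. ]
hRa 15 [532.  163.  134.1]
hRb 20 [468.3 151.9 132.4]
hLa 26 [465.6 410.9 132.9]
hLb 23 [399.1 397.7 134. ]
handle ext 1 [451.3 416.2 134.1]
handle ext -1 [479.8 131.8 133.1]
other centre px [551.88380282 311.20774648] mean [ 461.6 -316.7   71.9] circ 460.1 -312.0 diam 152.3 zrange [ 42.3  68.2 107.7]
other centre px [520.3974359  211.23076923] mean [ 683.  -240.6   54.2] circ 690.6 -248.3 diam 166.9 zrange [17.3 60.7 68.4]
```

View pics/crop.png

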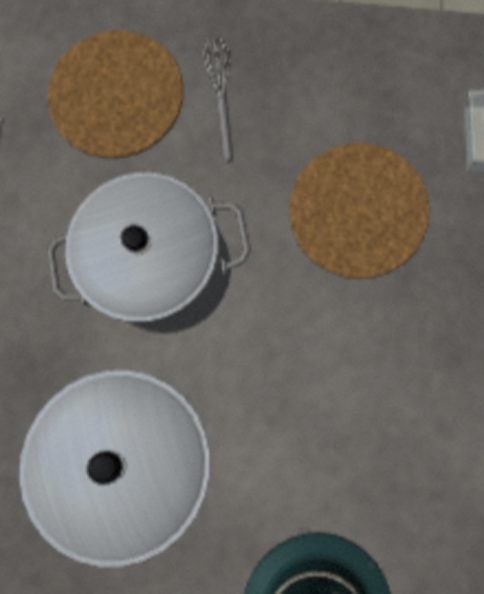

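The crop confirms both choices. The pot's lid is 206 mm with its knob at (465,282) and top near z 226; the other lid is much larger (about 280 mm). The cork trivet at crop pixel (360,210), world (590,-6), is the one farthest to the robot's right. I'll rise and turn first.

Call:
{"op": "apply_moves", "data": {
  "motion": [
    [[1,0,0,-0.2,-1],[1,0,0,-0.2,-1],[1,0,0,-0.2,-1],[1,0,0,-0.2,-1],[1,0,0,-0.2,-1],[1,0,0,-0.2,-1],[1,0,0,-0.2,-1],[1,0,0,-0.2,-1],[1,0,0,-0.2,-1],[1,0,0,-0.2,-1]]
  ]
}}

```text
time_s: 1.35
eef_pos: [251.6, -599.0, 314.3]
tool_rot: [[-0.546, 0.838, -0.0], [0.838, 0.546, 0.001], [0.001, 0.0, -1.0]]
force: [1.0, -0.3, 0.7]
opening: 92.0
grasp_force: 0.0
```

Call:
{"op": "apply_moves", "data": {
  "motion": [
    [[1,0.56,0.82,0,0],[1,0.56,0.82,0,0],[1,0.56,0.82,0,0],[1,0.56,0.82,0,0],[1,0.56,0.82,0,0],[1,0.56,0.82,0,0],[1,0.56,0.82,0,0],[1,0.56,0.82,0,0],[1,0.56,0.82,0,0],[1,0.56,0.82,0,0],[1,0.56,0.82,0,0],[1,0.56,0.82,0,0],[1,0.56,0.82,0,0],[1,0,0,0,0]]
  ]
}}

```text
time_s: 3.1
eef_pos: [503.0, -0.4, 314.4]
tool_rot: [[-0.548, 0.837, -0.0], [0.837, 0.548, 0.002], [0.002, 0.001, -1.0]]
force: [0.2, -0.8, -0.9]
opening: 91.9
grasp_force: 0.0
```

Call:
{"op": "apply_moves", "data": {
  "motion": [
    [[1,0.857,0.41,0,0],[1,0.857,0.41,0,0],[1,0.857,0.41,0,0],[1,0.857,0.41,0,0],[1,0.857,0.41,0,0],[1,0.857,0.41,0,0],[1,0,0,0,0],[1,0,0,0.5,0],[1,0,0,0.5,0],[1,0,0,0.48,0],[1,0,0,0,0]]
  ]
}}

```text
time_s: 4.47
eef_pos: [466.8, 275.2, 238.8]
tool_rot: [[-0.539, 0.842, -0.003], [0.842, 0.539, -0.003], [-0.001, -0.004, -1.0]]
force: [0.4, 1.1, 0.9]
opening: 91.9
grasp_force: 0.0
```

```bash
python3 - <<'E'
from h import *
im,W=cloud("scene"); hsv=cv2.cvtColor(im,cv2.COLOR_RGB2HSV)
z=np.load("scene0.npz"); im0,W0=z["im"],z["W"]; h0=cv2.cvtColor(im0,cv2.COLOR_RGB2HSV)
k=(h0[...,2]<70)&(abs(W0[...,0]-465)<40)&(abs(W0[...,1]-282)<40)&(W0[...,2]>195); q=W0[k]; print(len(q),q.mean(0).round(1),q.min(0).round(1),q.max(0).round(1))
q=W0[(abs(W0[...,0]-465)<130)&(abs(W0[...,1]-282)<130)&(W0[...,2]>160)&(W0[...,2]<200)]
print(cv2.minEnclosingCircle(q[:,:2].astype(np.float32)))
save("s1",im[160:300,250:400],4)
E
```

```text
61 [477.2 283.9 221.6] [460.5 271.9 209.9] [487.9 296.2 231.3]
((469.07080078125, 281.21710205078125), 105.9781494140625)
```

View pics/s1.png

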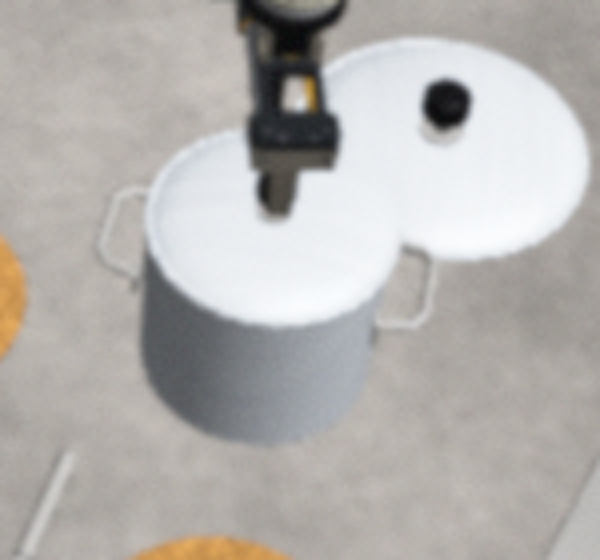

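The front finger (280,190 in the crop) stands just over the knob (270,195), so the tool is roughly centred, a few mm short in y. I'll correct that and descend.

Call:
{"op": "apply_moves", "data": {
  "motion": [
    [[1,0.11,0.07,0,0],[1,0,0,0.28,0],[1,0,0,0.28,0],[1,0,0,0.28,0],[1,0,0,0,0],[1,0,0,0,0]]
  ]
}}

```text
time_s: 5.28
eef_pos: [466.9, 284.9, 198.6]
tool_rot: [[-0.542, 0.841, -0.0], [0.841, 0.542, 0.0], [0.0, 0.0, -1.0]]
force: [0.7, 0.1, 0.2]
opening: 92.1
grasp_force: 0.0
```

Call:
{"op": "apply_moves", "data": {
  "motion": [
    [[1,-0.05,-0.03,0,0],[-1,0,0,0,0],[-1,0,0,0,0],[-1,0,0,0,0],[-1,0,0,0,0],[-1,0,0,0,0],[-1,0,0,0,0],[-1,0,0,0,0],[-1,0,0,0,0]]
  ],
  "force": 30
}}

```text
time_s: 6.4
eef_pos: [467.1, 281.8, 198.6]
tool_rot: [[-0.542, 0.841, 0.0], [0.841, 0.542, 0.0], [0.0, 0.0, -1.0]]
force: [1.4, 0.8, -0.8]
opening: 32.5
grasp_force: 30.0
```

Call:
{"op": "apply_moves", "data": {
  "motion": [
    [[-1,0,0,-0.1,0],[-1,0,0,-0.1,0],[-1,0,0,-0.15,0],[-1,0,0,-0.2,0],[-1,0,0,-0.3,0],[-1,0,0,-0.4,0],[-1,0,0,-0.3,0],[-1,0,0,-0.15,0],[-1,0,0,0,0],[-1,0,0,0,0]]
  ]
}}

```text
time_s: 7.65
eef_pos: [466.7, 281.4, 283.0]
tool_rot: [[-0.541, 0.841, -0.001], [0.841, 0.541, -0.001], [0.0, -0.001, -1.0]]
force: [0.3, 0.4, -2.3]
opening: 32.7
grasp_force: 30.0
```

```bash
python3 - <<'E'
from h import *
im,W=cloud("scene"); save("s2",im[120:320,180:420],3.3)
it,Wt=cloud("top"); np.savez("top1.npz",im=it,W=Wt); np.savez("scene1.npz",im=im,W=W)
print(np.round(ctrl.get_obs()["eef_pos"],1))
E
```

```text
[466.7 281.5 282.9]
```

View pics/s2.png

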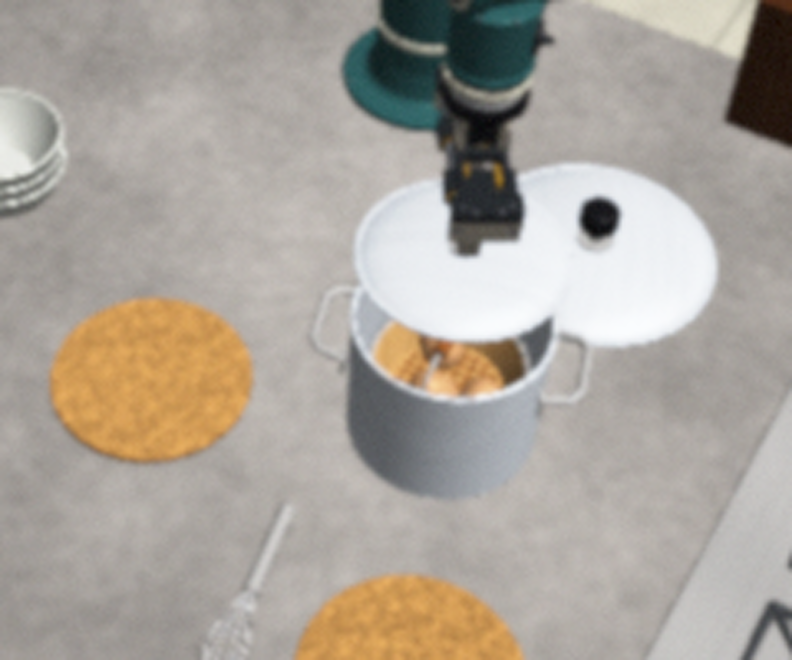

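The lid hangs level at (460,260) in the crop, and the eggs and strainer are visible below it at (450,370). I'll carry it to the trivet.

Call:
{"op": "apply_moves", "data": {
  "motion": [
    [[-1,-0.1,-0.017,0,0],[-1,-0.25,-0.042,0,0],[-1,-0.4,-0.067,0,0],[-1,-0.5,-0.083,0,0],[-1,-0.5,-0.083,0,0],[-1,-0.5,-0.083,0,0],[-1,-0.5,-0.083,0,0],[-1,-0.5,-0.083,0,0],[-1,-0.5,-0.083,0,0],[-1,-0.5,-0.083,0,0],[-1,-0.5,-0.083,0,0],[-1,-0.5,-0.083,0,0],[-1,-0.4,-0.067,0,0],[-1,-0.25,-0.042,0,0],[-1,-0.15,-0.025,0,0],[-1,-0.12,-0.02,0,0],[-1,0,0,0,0],[-1,0,0,0,0]]
  ]
}}

```text
time_s: 10.0
eef_pos: [590.7, -4.7, 283.7]
tool_rot: [[-0.542, 0.84, -0.0], [0.84, 0.542, 0.0], [0.0, 0.0, -1.0]]
force: [-0.5, 0.3, -2.4]
opening: 32.3
grasp_force: 30.0
```

```bash
python3 - <<'E'
from h import *
# strainer in the open pot, seen from above
it,W=cloud("top"); np.savez("top2.npz",im=it,W=W)
im,Ws=cloud("scene"); np.savez("scene2.npz",im=im,W=Ws)
u=it[145:220,130:225]; save("t2",u,6)
X,Y,Z=W[...,0],W[...,1],W[...,2]
q=W[(abs(X-465)<85)&(abs(Y-282)<85)&(Z>135)&(Z<165)]; print("grip pts",len(q),q.mean(0).round(1) if len(q) else "")
if len(q)>4:
    c,s,vt=np.linalg.svd(q[:,:2]-q[:,:2].mean(0)); print(s,vt[0],np.degrees(np.arctan2(vt[0,1],vt[0,0])), np.ptp((q[:,:2]-q[:,:2].mean(0))@vt[0]))
q=W[(abs(X-465)<130)&(abs(Y-282)<130)&(Z>160)&(Z<180)]; print("rim",cv2.minEnclosingCircle(q[:,:2].astype(np.float32)))
q=Ws[(abs(Ws[...,0]-590)<130)&(abs(Ws[...,1]+6)<130)&(Ws[...,2]>225)&(Ws[...,2]<275)]; print("lid",cv2.minEnclosingCircle(q[:,:2].astype(np.float32)))
E
```

```text
grip pts 304 [469.4 292.2 150.6]
[992.74058961 785.59579585] [-0.8167544  -0.57698549] -144.76120389375822 199.57340531268034
rim ((467.5132751464844, 282.50067138671875), 102.01171112060547)
lid ((591.9972534179688, -5.249240398406982), 105.75501251220703)
```

View pics/t2.png

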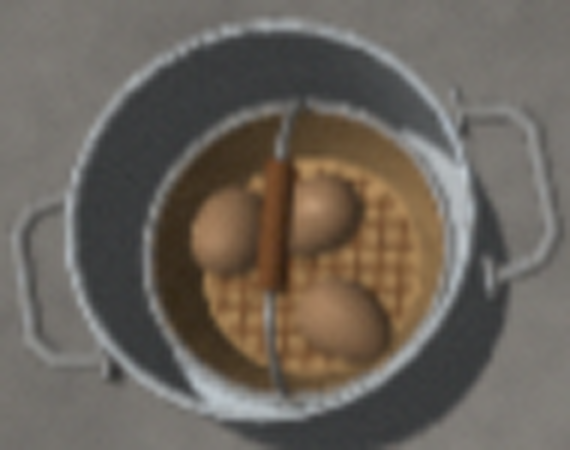

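The top crop shows the strainer in the pot: wooden grip from (279,160) to (271,290), three eggs, and the bail clear. I'll lower the lid and convert the grip pixels to positions.

Call:
{"op": "apply_moves", "data": {
  "motion": [
    [[-1,0,0,0.2,0],[-1,0,0,0.4,0],[-1,0,0,0.5,0],[-1,0,0,0.5,0],[-1,0,0,0.5,0],[-1,0,0,0.5,0],[-1,0,0,0.5,0],[-1,0,0,0.5,0],[-1,0,0,0.4,0],[-1,0,0,0.3,0],[-1,0,0,0.15,0],[-1,0,0,0,0],[-1,0,0,0.06,0],[-1,0,0,0.06,0],[-1,0,0,0.04,0],[-1,0,0,0.04,0],[-1,0,0,0,0],[-1,0,0,0,0]]
  ]
}}

```text
time_s: 12.35
eef_pos: [590.9, -5.4, 51.1]
tool_rot: [[-0.542, 0.841, 0.0], [0.841, 0.542, 0.0], [-0.0, 0.0, -1.0]]
force: [-0.1, 0.4, -2.9]
opening: 32.3
grasp_force: 30.0
```

```bash
python3 - <<'E'
from h import *
m=camera_model("top"); K=np.array(m["camera_matrix"]); R,_=cv2.Rodrigues(np.array(m["rvec"],float)); t=np.array(m["tvec"],float).ravel()
C=-R.T@t
def hit(c,z):
    px=(np.array(c,float)+.5)/6-.5+[130,145]; r=R.T@np.linalg.inv(K)@[*px,1]; return C+r*(z-C[2])/r[2]
a,b=hit((279,160),155),hit((271,290),155); d=a-b; print(a.round(1),b.round(1),((a+b)/2).round(1),"len",np.linalg.norm(d).round(1),"yaw",np.degrees(np.arctan2(d[1],d[0])).round(1))
e1,e2=hit((291,103),97),hit((280,395),97); print("bail",e1.round(1),e2.round(1),((e1+e2)/2).round(1))
z=np.load("top2.npz"); it,W=z["im"],z["W"]
px=((np.array([276,226])+.5)/6-.5+[130,145]).round().astype(int); print(W[px[1]-6:px[1]+7:3,px[0]-1:px[0]+2].round(0).tolist())
h=cv2.cvtColor(it,cv2.COLOR_RGB2HSV); X,Y,Z=W[...,0],W[...,1],W[...,2]
q=W[(abs(X-465)<45)&(abs(Y-285)<45)&(Z>138)&(Z<168)]; print(len(q),q.mean(0).round(1),q.min(0).round(1),q.max(0).round(1)); _,_,vt=np.linalg.svd(q[:,:2]-q[:,:2].mean(0)); print("ang",np.degrees(np.arctan2(vt[0,1],vt[0,0])))
E
```

```text
[501.  285.5 155. ] [434.6 280.  155. ] [467.8 282.7 155. ] len 66.7 yaw 4.7
bail [546.3 298.   97. ] [390.2 281.7  97. ] [468.2 289.8  97. ]
[[[485.0, 286.0, 159.0], [486.0, 283.0, 159.0], [487.0, 281.0, 151.0]], [[476.0, 285.0, 157.0], [477.0, 283.0, 154.0], [478.0, 281.0, 150.0]], [[468.0, 284.0, 155.0], [467.0, 280.0, 159.0], [468.0, 277.0, 159.0]], [[457.0, 281.0, 162.0], [459.0, 280.0, 156.0], [459.0, 277.0, 156.0]], [[449.0, 280.0, 160.0], [450.0, 278.0, 156.0], [450.0, 276.0, 153.0]]]
131 [464.7 282.3 154.6] [420.  274.4 144.8] [509.4 292.3 162.1]
ang -176.13819809182453
```

Call:
{"op": "apply_moves", "data": {
  "motion": [
    [[-1,0,0,0.04,0],[-1,0,0,0.04,0],[-1,0,0,0.04,0],[-1,0,0,0.02,0],[-1,0,0,0,0]]
  ]
}}

```text
time_s: 12.98
eef_pos: [590.8, -5.4, 43.9]
tool_rot: [[-0.542, 0.841, -0.0], [0.841, 0.542, 0.0], [0.0, -0.0, -1.0]]
force: [-0.2, -0.8, -2.1]
opening: 32.6
grasp_force: 30.0
```

Call:
{"op": "apply_moves", "data": {
  "motion": [
    [[-1,0,0,0.02,0],[-1,0,0,0.01,0],[-1,0,0,0,0],[-1,0,0,0,0]]
  ]
}}

```text
time_s: 13.48
eef_pos: [590.9, -5.4, 42.6]
tool_rot: [[-0.541, 0.841, 0.0], [0.841, 0.541, -0.0], [-0.0, 0.0, -1.0]]
force: [0.2, -0.3, -1.9]
opening: 32.5
grasp_force: 30.0
```

Call:
{"op": "apply_moves", "data": {
  "motion": [
    [[-1,0,0,0.02,0],[-1,0,0,0.02,0],[-1,0,0,0,0]]
  ]
}}

```text
time_s: 13.85
eef_pos: [590.9, -5.5, 42.5]
tool_rot: [[-0.542, 0.841, 0.0], [0.841, 0.542, -0.002], [-0.001, -0.001, -1.0]]
force: [-6.1, -1.6, 12.3]
opening: 32.7
grasp_force: 30.0
```

Contact is made. I'll ease off, let go and rise.

Call:
{"op": "apply_moves", "data": {
  "motion": [
    [[-1,0,0,-0.03,0],[0.0,0,0,0,0],[1,0,0,0,0],[1,0,0,0,0],[1,0,0,0,0],[1,0,0,0,0],[1,0,0,-0.2,0],[1,0,0,-0.4,0],[1,0,0,-0.8,0],[1,0,0,-1,0],[1,0,0,-1,0],[1,0,0,-0.8,0],[1,0,0,-0.3,0],[1,0,0,0,0]]
  ]
}}

```text
time_s: 15.6
eef_pos: [591.0, -5.5, 268.0]
tool_rot: [[-0.541, 0.841, 0.002], [0.841, 0.541, -0.001], [-0.001, 0.001, -1.0]]
force: [0.0, 0.0, -0.6]
opening: 92.0
grasp_force: 0.0
```

```bash
python3 - <<'E'
from h import *
im,Ws=cloud("scene"); X,Y,Z=Ws[...,0],Ws[...,1],Ws[...,2]
m=(abs(X-590)<125)&(abs(Y+6)<125)
q=Ws[m&(Z<60)&(Z>6)&(cv2.cvtColor(im,cv2.COLOR_RGB2HSV)[...,1]<60)]; print("lid",cv2.minEnclosingCircle(q[:,:2].astype(np.float32)),np.percentile(q[:,2],[5,50,95]))
q=Ws[(abs(X-467)<125)&(abs(Y-282)<125)&(Z>163)&(Z<180)]; print("rim",cv2.minEnclosingCircle(q[:,:2].astype(np.float32)))
save("s3",im[120:320,150:400],3)
E
```

```text
lid ((591.1828002929688, -7.2057204246521), 153.94439697265625) [12.82724304 25.22139976 33.83754207]
rim ((472.50115966796875, 279.9259033203125), 103.57414245605469)
```

View pics/s3.png

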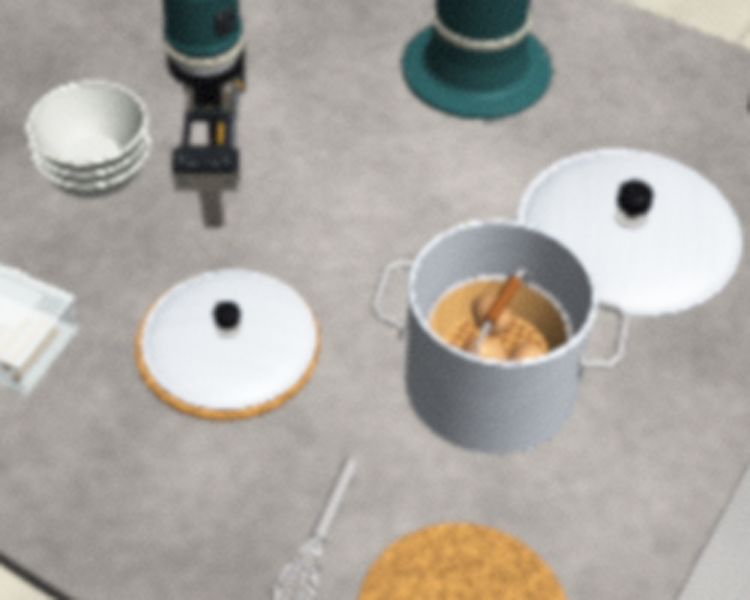

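The lid lies flat on the trivet at (230,340), and the strainer's grip is at (510,295). I'll turn square to the grip and move above it.

Call:
{"op": "apply_moves", "data": {
  "motion": [
    [[1,0,0,0,-0.9],[1,0,0,0,-0.9],[1,0,0,0,-0.9],[1,0,0,0,-0.9],[1,0,0,0,-0.9],[1,0,0,0,-0.9],[1,0,0,0,-0.77],[1,0.252,0.741,0,0],[1,0.252,0.741,0,0],[1,0.252,0.741,0,0],[1,0.252,0.741,0,0],[1,0.252,0.741,0,0],[1,0.252,0.741,0,0],[1,0.252,0.741,0,0],[1,0.126,0.37,0,0],[1,0.126,0.37,0,0],[1,0,0,0,0],[1,0,0,0,0],[1,0,0,0,0]]
  ]
}}

```text
time_s: 18.02
eef_pos: [467.6, 281.0, 266.5]
tool_rot: [[-0.997, -0.077, -0.001], [-0.077, 0.997, -0.001], [0.001, -0.001, -1.0]]
force: [-0.7, -1.1, 0.0]
opening: 91.9
grasp_force: 0.0
```

Call:
{"op": "apply_moves", "data": {
  "motion": [
    [[1,0,0,0.4,0],[1,0,0,0.5,0],[1,0,0,0.5,0],[1,0,0,0.5,0],[1,0,0,0.4,0],[1,0,0,0.25,0],[1,0,0,0.15,0],[1,0,0,0,0],[1,0,0,0,0]]
  ]
}}

```text
time_s: 19.15
eef_pos: [467.6, 282.5, 132.7]
tool_rot: [[-0.997, -0.078, 0.001], [-0.078, 0.997, 0.001], [-0.001, 0.0, -1.0]]
force: [-0.0, -0.1, 0.5]
opening: 91.9
grasp_force: 0.0
```

Call:
{"op": "apply_moves", "data": {
  "motion": [
    [[0.2,0,0,0,0],[-0.3,0,0,0,0],[-0.5,0,0,0,0],[-0.5,0,0,0,0],[-0.6,0,0,0,0],[-0.7,0,0,0,0],[-0.8,0,0,0,0],[-1,0,0,0,0],[-1,0,0,0,0],[-1,0,0,0,0],[-1,0,0,0,0]]
  ],
  "force": 45
}}

```text
time_s: 20.52
eef_pos: [467.1, 281.9, 132.0]
tool_rot: [[-0.997, -0.078, -0.0], [-0.078, 0.997, -0.0], [0.0, -0.0, -1.0]]
force: [0.1, -0.6, 0.2]
opening: 14.5
grasp_force: 45.0
```

Gripped (14.5 mm). I'll lift gently about 155 mm.

Call:
{"op": "apply_moves", "data": {
  "motion": [
    [[-1,0,0,-0.04,0],[-1,0,0,-0.08,0],[-1,0,0,-0.12,0],[-1,0,0,-0.18,0],[-1,0,0,-0.22,0],[-1,0,0,-0.25,0],[-1,0,0,-0.25,0],[-1,0,0,-0.25,0],[-1,0,0,-0.25,0],[-1,0,0,-0.25,0],[-1,0,0,-0.25,0],[-1,0,0,-0.25,0],[-1,0,0,-0.22,0],[-1,0,0,-0.18,0],[-1,0,0,-0.13,0],[-1,0,0,-0.08,0],[-1,0,0,-0.06,0],[-1,0,0,-0.04,0],[-1,0,0,0,0],[-1,0,0,0,0]]
  ]
}}

```text
time_s: 23.02
eef_pos: [467.1, 282.1, 286.9]
tool_rot: [[-0.997, -0.078, -0.0], [-0.078, 0.997, -0.0], [0.0, -0.0, -1.0]]
force: [0.1, 0.2, -4.5]
opening: 14.7
grasp_force: 45.0
```

```bash
python3 - <<'E'
from h import *
im,Ws=cloud("scene"); X,Y,Z=Ws[...,0],Ws[...,1],Ws[...,2]
save("s4",im[120:320,180:420],3.3)
q=Ws[(abs(X-467)<125)&(abs(Y-282)<125)&(Z>195)&(Z<262)]; print(len(q),q.min(0),q.max(0),cv2.minEnclosingCircle(q[:,:2].astype(np.float32)))
E
```

```text
1528 [387.80329274 199.21820544 202.11253195] [555.02092538 362.99041515 259.81547505] ((471.3805847167969, 282.0053405761719), 83.65033721923828)
```

View pics/s4.png

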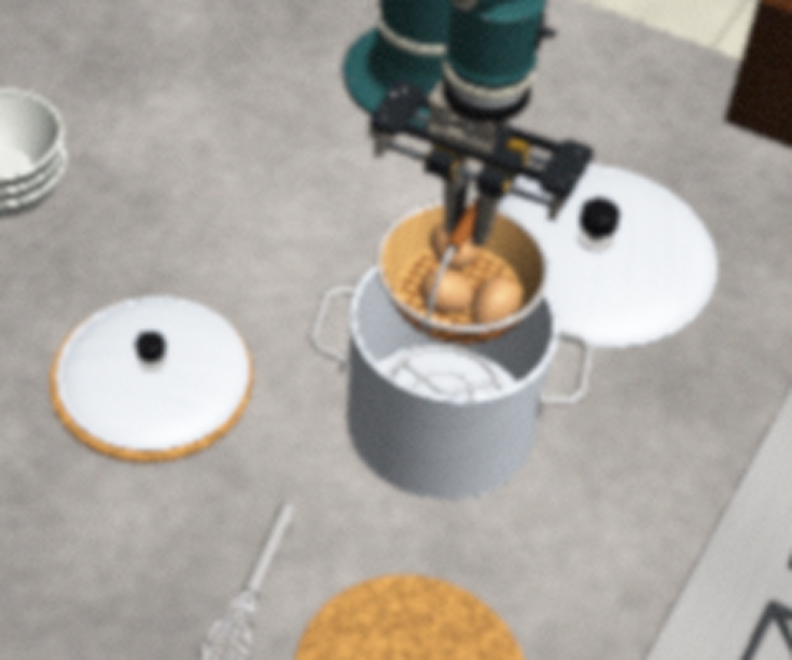

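The strainer hangs over the pot at (465,270) with its three eggs, clear of the rim, and the lid is flat on the trivet. I'll hold it and check that it is level and steady.

Call:
{"op": "apply_moves", "data": {
  "motion": [
    [[-1,0,0,0,0],[-1,0,0,0,0],[-1,0,0,0,0],[-1,0,0,0,0],[-1,0,0,0,0],[-1,0,0,0,0],[-1,0,0,0,0],[-1,0,0,0,0],[-1,0,0,0,0],[-1,0,0,0,0],[-1,0,0,0,0],[-1,0,0,0,0],[-1,0,0,0,0],[-1,0,0,0,0],[-1,0,0,0,0],[-1,0,0,0,0],[-1,0,0,0,0],[-1,0,0,0,0],[-1,0,0,0,0],[-1,0,0,0,0]]
  ]
}}

```text
time_s: 25.58
eef_pos: [467.2, 282.1, 287.1]
tool_rot: [[-0.997, -0.078, 0.0], [-0.078, 0.997, -0.0], [-0.0, -0.0, -1.0]]
force: [0.9, 0.2, -4.7]
opening: 14.9
grasp_force: 45.0
```

```bash
python3 - <<'E'
from h import *
for n in("top","scene"):
    im,W=cloud(n); W=W.reshape(-1,3); r=np.hypot(W[:,0]-467,W[:,1]-282)
    q=W[(r>77)&(r<87)&(W[:,2]>235)&(W[:,2]<270)]
    for _ in range(4):
        A=np.c_[q[:,:2]-[467,282],np.ones(len(q))]; c=np.linalg.lstsq(A,q[:,2],rcond=None)[0]; e=q[:,2]-A@c; q=q[abs(e)<2*e.std()+.5]
    a=np.degrees(np.arctan2(q[:,1]-282,q[:,0]-467)); print(n,len(q),"slopes",c.round(3),"res",e.std().round(1),"sectors",np.histogram(a,8,(-180,180))[0])
E
```

```text
top 103 slopes [-3.90000e-02  1.90000e-02  2.47825e+02] res 2.0 sectors [ 9  0  0  0  0  0 49 45]
scene 173 slopes [1.00000e-03 2.00000e-03 2.49784e+02] res 2.6 sectors [ 0 21 31 36 40 32  9  4]
```

```bash
python3 -c "
from rig import ctrl
print(ctrl.hand_in())"
```

```text
the job is handed in; nothing more can be done
None
```

The lid is flat in the middle of the trivet and let go. The strainer with its three eggs is held level over the pot, its bottom about 33 mm above the rim; I handed the job in at about 26 s, and no verdict came back.

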